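# Fit the axle clip on the can tumbler

## Task

The sample-can tumbler's axle end is still unsecured. Take the large R-clip out of the white rack and push its straight leg down through the cross hole in the axle until the bow springs over the axle and the clip sits fully home, then let go. Leave the small R-clip and the ring-pull pin standing in the rack.

Things in the scene. Friction and masses are not known exactly. Their poses are not given: they have to be found in the camera images.
- clip_coil (a point): Centre of the coil topping the large R-clip (85 g, stands upright in the rack, tallest piece with a bow). Coil 34 mm across, 12 mm thick along clip y: pinch it across y. Clip axes: z up along the leg, x from leg to bow; clip flat in x-z. In the rack 110 mm above the bench; home on the axle, 44 to 49 mm above axle centre line and some 14 mm to one side of the hole. Clip's y must then be along the axle.
- clip_tip (a point): Lower end of the large clip's straight leg (6 mm round wire, rounded end), same axes. It lies 103 mm below the coil's centre and 14 mm from it in -x. In the rack the leg stands 28 mm deep in its socket: lift at least 35 mm straight up.
- bow (a joint): How far the large clip's bow is sprung open, rad: 0 at rest, about 0.15 while riding over the axle (5 to 20 N of push), back near 0 once over. The bow is on the leg's +x side; its flared end is 75 mm below the coil's centre, its shoulder, which stops on top of the axle, 30 mm below.
- axle_hole (a point): Centre of the cross hole in the tumbler's bare axle end, on the axle's centre line, 110 mm above the bench. Axle: steel, 36 mm diameter. Hole: upright, right through, 13 mm wide across the axle (17 mm at its mouths), 16 mm along it. y along the axle to its free end (30 mm on), z up, x across. The bow may go on either side. 55 mm back in -y stands a bracket, 140 mm high.
- tumbler: Sample-can tumbler, fixed to the bench: aluminium base 200 x 270 mm, two cream brackets, steel can (top 155 mm high) between them on a level axle along its y. Origin: centre of the underside. The hole is at y = 165 mm, z = 110 mm; the other axle end has a collar and no hole.
- rack: White plastic rack, fixed, 100 x 210 x 35 mm, origin at centre of underside. Three 8.5 mm square sockets, 28 mm deep, at x = -14 mm, y = -75, 0, 75 mm, hold the large clip, the small clip and the ring-pull pin in any order; all point as the rack does.
- small_coil (a point): Coil centre of the small R-clip: same shape, 85 mm long, 5 mm wire, too small for this axle; leave it in its socket. 79 mm above the bench.
- ring_centre (a point): Ring centre of the ring-pull pin: straight, with a collar and a 33 mm ring at its top, no bow; leave it in its socket. 99 mm above the bench.
There are look-alikes about, which are no part of the job. Leave any brown or purple look-alike of the part that bears clip_coil alone.

How it is judged:
At the end, for the whole second after the job is handed in: Leg through the axle's hole: tip over 42 mm below the axle centre line, within 15 mm of the hole axis; coil centre 35 to 57 mm above the centre line, within 35 mm of the hole axis; clip upright within 0.3 rad; bow sprung closed (under 0.07 rad) and at rest; clip released (z of clip_tip in the frame of axle_hole below -0.042 m and horizontal distance between clip_tip and axle_hole below 0.015 m and z of clip_coil in the frame of axle_hole between 0.035 and 0.057 m and value of joint bow below 0.07 rad and angle between the z axis of clip_coil and the z axis of axle_hole, either way round below 0.3 rad and horizontal distance between clip_coil and axle_hole below 0.035 m and velocity of joint bow below 0.2 rad/s); the robot touches nothing.
It fails at once if the small R-clip is pulled or knocked from its socket (distance of small_coil from where it was at the start of the episode above 0.03 m).
It fails at once if the ring-pull pin is pulled or knocked from its socket (distance of ring_centre from where it was at the start of the episode above 0.03 m).
It also fails if it takes over 42 s, if anything falls off the work surface, if the arm or the gripper's body presses on something with over 40 N, if the wrist force passes 120 N, or if a joint passes its speed limit or range.

## Robot

A 7-joint arm with a two-finger parallel gripper is mounted at the origin on the work surface. World frame = base frame: x ahead of the robot, y to its left, z up, the work surface at z = 0. Lengths are in m, angles in rad, forces in N, time in s.
With the tool pointing down it reaches from about 0.4 to 0.875 m from the base axis. Payload 6.5 kg.
Tool frame: the origin (TCP) lies between the finger pads; the fingertips stand 8 mm ahead of it and the grasp point (between the pads) lies 11 mm behind it (robot.tip_extent is the distance from the TCP to the fingertips, in m); z points along the fingers, y is the line along which they close (so a half turn about z gives the same grasp; the last joint's range is limited). The gripper opens to 85 mm and grips with 20 to 120 N. Pads are 22 mm wide; open, the fingers measure 114 mm over their backs; the gripper's body (76 mm by 85 mm) begins 54 mm behind the grasp point. The pads swing forward as they close: fully open they stand 13 mm farther back than shut.
Start: joints at [1.052, 0.536, -0.004, 1.538, 0.003, 1.067, -0.071], TCP at [0.284, -0.584, 0.239] pointing down, gripper open.
Joint ranges: [-2.7, 2.7], [-0.37, 2.16], [-1.27, 1.26], [0.24, 2.4], [-1.31, 4.45], [0.19, 1.91], [-2.76, 2.76]. Speed limits (rad/s): [2.39, 2.39, 3.14, 3.14, 3.14, 3.14, 3.14].

## Interface

Orientations are given as a 3x3 rotation matrix whose columns are the frame's x, y, z axes.
In Python, from rig import robot gives the robot as it stands. Calls block until the motion is done:
- robot.goto(position, orientation): joint-space move of the TCP to a pose.
- robot.line_to(position, rot=None, vel=0.15): straight line of the TCP; rot=None keeps the orientation; vel is the mean speed in m/s.
- robot.move_j(angles): joint-space move.
- robot.open_gripper() and robot.gripper_close(effort=None): open the fingers fully, or close them until they stop; effort is the grip in N (None keeps the last).
- robot.dwell(seconds).
- robot.inverse_kinematics(position, orientation): joint angles nearest the present ones, or None.
- robot.get_state(): the state.
- robot.grab_frame(name): name is "scene" or "top" or "wrist"; returns a dict with "frame" (400x640x3 uint8, blue, green, red), "mtx" (3x3 intrinsics, pixels), "xyz" and "orientation" of the camera in the world. Camera axes: x right, y down, z forward; pixel columns grow to the right and rows downward; lengths in m; the calibration is good to about 2 mm. A picture is of the moment at which its call begins. There is no depth.
A pose or a line that the arm cannot do raises robot.Unreachable and nothing moves.
- robot.hand_in(): hands the job in; it is judged then, once.
The state is a dict: "time_s": time; "joints": joint angles; "qd": joint speeds; "tau": joint torques, N m; "tcp_pos": TCP position; "ee_rot": TCP orientation; "force": force on the tool from outside, world axes, zero at the start; "moment": the same for the moment, N m; "finger_gap": finger opening in m; "gripper_force": force on a finger pad.
Only numpy, scipy, OpenCV 4.12 (cv2) and the standard library are available. Lean on these libraries where they do the work, as an engineer would, in place of code of your own. Each camera call takes 0.05 s, during which the arm holds its last target. There are 200 camera calls.

## Working session

There is one attempt and no reset: what is moved stays moved. The work goes in short steps, each a Python script; the robot and the scene stay as the last script left them, time stands still between calls to the robot, and variables do not carry over. Pictures are saved under pics/ and viewed, at most 10 in all, crops included, and the job is handed in when it is done.

```bash
mkdir -p pics; ls; cat > h.py <<'E'
import numpy as np, cv2, json
from rig import robot
def snap(cam,name):
    f=robot.grab_frame(cam); cv2.imwrite(f'pics/{name}.png',f['frame'])
    np.savez(f'pics/{name}.npz',K=f['mtx'],p=f['xyz'],R=f['orientation']); return f
def cal(name):
    d=np.load(f'pics/{name}.npz'); return d['K'],d['p'],d['R']
def ray(name,uv):
    K,p,R=cal(name); d=R@np.linalg.solve(K,[uv[0],uv[1],1]); return p,d/np.linalg.norm(d)
def atz(name,uv,z):
    p,d=ray(name,uv); return p+d*(z-p[2])/d[2]
def tri(obs):
    A=np.zeros((3,3));b=np.zeros(3);L=[]
    for n,uv in obs:
        p,d=ray(n,uv);M=np.eye(3)-np.outer(d,d);A+=M;b+=M@p;L.append((p,M))
    x=np.linalg.solve(A,b); return x,[np.linalg.norm(M@(x-p)) for p,M in L]
def proj(name,X):
    K,p,R=cal(name); c=R.T@(np.array(X)-p); u=K@c; return u[:2]/u[2]
E
python3 - <<'E'
from h import *
for c in ("scene","top","wrist"):
    f=snap(c,c+"0"); print(c,f['xyz'].round(3) if hasattr(f['xyz'],'round') else f['xyz'],f['mtx'][0][0])
a=[cv2.imread(f'pics/{c}0.png') for c in("scene","top")]
s=robot.get_state();print(s['time_s'],s['tcp_pos'],s['finger_gap'])
E
```

```text
pics
scene [1.149 0.45  0.663] 473.02973013334
top [0.449 0.038 0.767] 373.38365819835457
wrist [ 0.354 -0.553  0.375] 285.2573763242774
0.15 [ 0.28413813 -0.58406648  0.23857092] 0.08568675598562601
```

View pics/scene0.png

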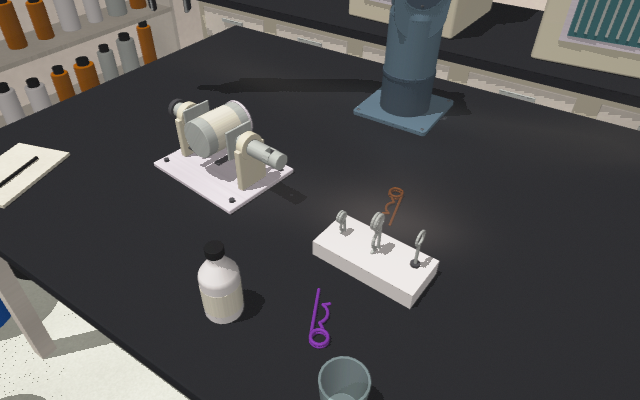

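View pics/top0.png

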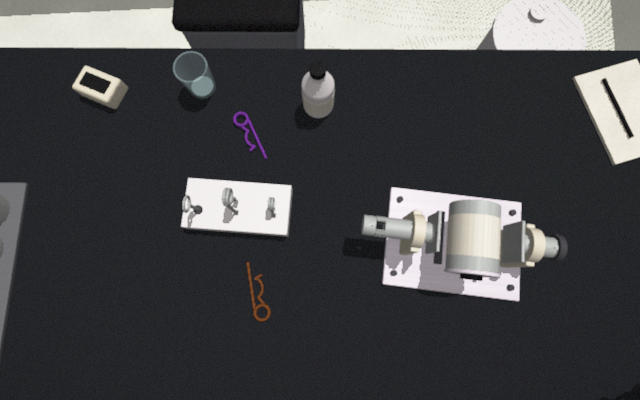

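The scene view shows three rack pieces: (342,220) is small with a bow, (377,225) is the tallest with a bow, and (418,245) has a ring and no bow. The brown (395,205) and purple (320,320) look-alikes lie on the bench. The middle one fits the large clip, and I'll confirm it in an enlarged crop together with the axle end.

```bash
python3 - <<'E'
from h import *
s=cv2.imread('pics/scene0.png');t=cv2.imread('pics/top0.png')
def c(im,x,y,w,h,k): return cv2.resize(im[y:y+h,x:x+w],None,fx=k,fy=k,interpolation=cv2.INTER_CUBIC)
A=c(s,310,180,133,100,3*1) ;A=c(s,310,180,133,100,3)
B=c(s,230,120,66,50,6)[:300,:396]
C=c(t,175,170,133,100,3)
D=c(t,355,200,66,50,6)
o=np.zeros((600,800,3),np.uint8)
for im,(x,y) in((A,(0,0)),(B,(402,0)),(C,(0,300)),(D,(402,300))): o[y:y+im.shape[0],x:x+im.shape[1]]=im
cv2.imwrite('pics/crop1.png',o)
E
```

```text
(no output)
```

View pics/crop1.png

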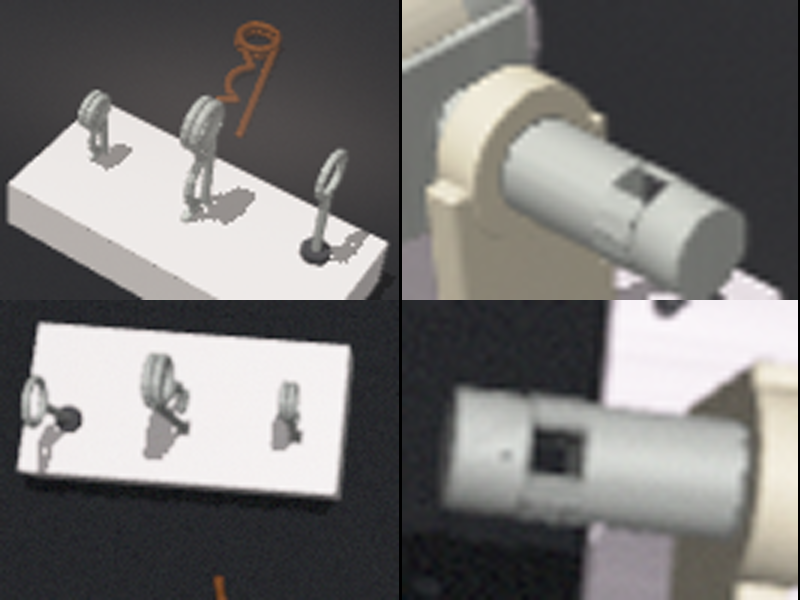

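The enlarged crop confirms the middle piece as the large R-clip: tallest, with a bow, coil at scene (377.7,221.3) and top (227.3,196.7). The hole mouth is at scene (270.2,150.3) and top (381,225.3).

```bash
python3 - <<'E'
from h import *
np.set_printoptions(precision=4,suppress=True)
S=lambda x,y:(x/3+310,y/3+180)
T=lambda x,y:(x/3+175,(y-300)/3+170)
print('coil',tri([('scene0',S(203,124)),('top0',T(157,380))]))
print('small',tri([('scene0',S(95,108)),('top0',T(289,395))]))
print('ring',tri([('scene0',S(332,174)),('top0',T(34,402))]))
print('hole',tri([('scene0',((643-402)/6+230,182/6+120)),('top0',(381,225.3))]))
print('rack T',[atz('top0',T(*p),.035)[:2] for p in((38,322),(350,345),(340,497),(20,472))])
print('rack S',[atz('scene0',S(*p),.035)[:2] for p in((8,184),(385,243),(95,92))])
D=lambda x,y:((x-402)/6+355,(y-300)/6+200)
print('mouth top',[atz('top0',D(*p),.127)[:2] for p in((530,428),(585,430),(583,478),(528,476))])
# axle silhouette edges along axle, at z=.110
print('axle edges',[atz('top0',D(*p),.11)[:2] for p in((460,386),(740,420),(455,514),(735,533))])
print(cal('top0')[2])
print('base',[atz('top0',p,.012)[:2] for p in((391,188),(522,201),(520,299),(383,285))])
E
```

```text
coil (array([0.5809, 0.209 , 0.1094]), [np.float64(0.0015933538392347998), np.float64(0.0015933538392347423)])
small (array([0.5769, 0.1342, 0.0817]), [np.float64(0.002654796389638191), np.float64(0.0026547963896382107)])
ring (array([0.5686, 0.2851, 0.1008]), [np.float64(0.0015676972396456857), np.float64(0.001567697239645593)])
hole (array([ 0.529 , -0.0639,  0.1261]), [np.float64(0.0010974883450511942), np.float64(0.00109748834505102)])
rack T [array([0.636 , 0.3094]), array([0.6215, 0.0985]), array([0.5194, 0.1028]), array([0.5343, 0.3137])]
rack S [array([0.6209, 0.1028]), array([0.5364, 0.3174]), array([0.5155, 0.103 ])]
mouth top [array([ 0.5363, -0.0568]), array([ 0.5359, -0.0726]), array([ 0.522 , -0.0717]), array([ 0.5225, -0.0559])]
axle edges [array([ 0.5511, -0.0388]), array([ 0.5415, -0.1214]), array([ 0.5131, -0.0368]), array([ 0.5081, -0.1186])]
[[ 0.0074 -0.9821  0.1882]
 [-1.     -0.0066  0.0049]
 [-0.0036 -0.1882 -0.9821]]
base [array([ 0.6219, -0.1056]), array([ 0.5963, -0.3738]), array([ 0.4008, -0.3515]), array([ 0.4255, -0.0842])]
```

```bash
cat >> h.py <<'E'
np.set_printoptions(precision=4,suppress=True)
def tool(yaw,flip=False):
    # tool z down, tool y along +-(yawed world y)
    c,s=np.cos(yaw),np.sin(yaw); y=np.array([-s,c,0])*(-1 if flip else 1); z=np.array([0,0,-1.]); return np.column_stack([np.cross(y,z),y,z])
def st():
    s=robot.get_state(); print('t',round(s['time_s'],2),'tcp',np.array(s['tcp_pos']),'gap',round(s['finger_gap'],4),'F',np.array(s['force']),'gf',s['gripper_force']); return s
E
python3 - <<'E'
from h import *
s=robot.get_state(); print(np.array(s['ee_rot'])); print(cal('wrist0')[2])
for fl in (0,1):
  for p in ([.529,-.064,.28],[.58,.208,.28],[.58,.208,.107],[.529,-.064,.15]):
    print(fl,p,robot.inverse_kinematics(p,tool(-.08,fl)))
E
```

```text
[[ 0.8992  0.4375 -0.0007]
 [ 0.4375 -0.8992  0.0012]
 [-0.0001 -0.0014 -1.    ]]
[[ 0.4379 -0.8582 -0.268 ]
 [-0.899  -0.4181 -0.1301]
 [-0.0004  0.2979 -0.9546]]
0 [0.529, -0.064, 0.28] [ 0.6104  0.3808 -0.727   1.7723  0.2816  1.0951  1.2791]
0 [0.58, 0.208, 0.28] [ 0.1852  0.5966 -0.8968  1.5518  0.4846  1.2293  0.6986]
0 [0.58, 0.208, 0.107] [ 0.0868  0.7695 -0.7353  1.6907  0.6218  0.9295  0.5965]
0 [0.529, -0.064, 0.15] [ 0.5462  0.5503 -0.6633  1.892   0.443   0.8499  1.1459]
1 [0.529, -0.064, 0.28] [ 0.1996  0.3016 -0.2007  1.7953  0.0683  1.0513 -1.677 ]
1 [0.58, 0.208, 0.28] [-0.0183  0.501  -0.5657  1.564   0.2847  1.1598 -2.2936]
1 [0.58, 0.208, 0.107] [-0.2121  0.6607 -0.2877  1.7097  0.2436  0.8064 -2.2628]
1 [0.529, -0.064, 0.15] [ 0.1305  0.4629 -0.1199  1.9163  0.077   0.7667 -1.6832]
```

```bash
python3 - <<'E'
from h import *
robot.goto([.529,-.064,.25],tool(-.093)); st(); snap('wrist','w1')
robot.goto([.58,.208,.22],tool(-.07)); st(); snap('wrist','w2')
a=cv2.imread('pics/w1.png');b=cv2.imread('pics/w2.png')
for n,X in(('w1',[.529,-.064,.128]),('w2',[.58,.208,.11])): print(proj(n,X))
cv2.imwrite('pics/w12.png',np.vstack([cv2.resize(a,(480,300)),cv2.resize(b,(480,300))]))
E
```

```text
t 2.22 tcp [ 0.529  -0.0652  0.2498] gap 0.0858 F [-0.1349 -0.6586 -0.3529] gf 0.0
t 3.34 tcp [0.5807 0.2057 0.2199] gap 0.0854 F [ 0.4205 -0.4924 -0.5197] gf 0.0
[318.4384 188.9776]
[319.9584 191.8617]
```

View pics/w12.png

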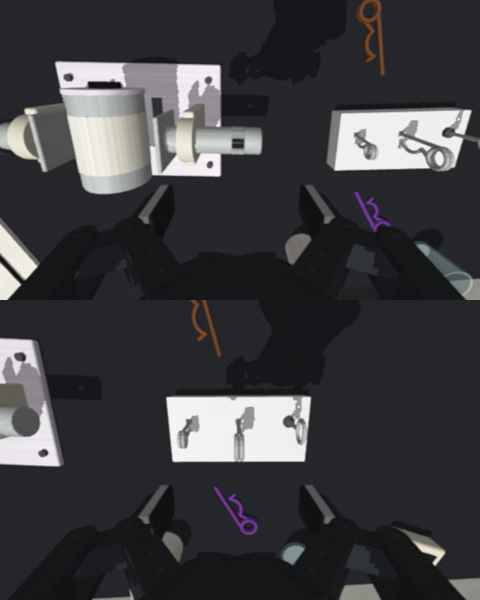

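The wrist pictures show the axle hole at about (318,188) and the large clip coil at about (319,195), both close to the predictions. I'll enlarge both to refine them.

```bash
python3 - <<'E'
from h import *
st()
a=cv2.imread('pics/w1.png');b=cv2.imread('pics/w2.png')
A=cv2.resize(a[160:220,260:360],None,fx=8,fy=5*1.6,interpolation=cv2.INTER_CUBIC)[:480]
B=cv2.resize(b[120:220,215:415],None,fx=4,fy=4,interpolation=cv2.INTER_CUBIC)
o=np.vstack([cv2.resize(A,(500,300)),cv2.resize(B,(600,300))[:,:500]]) # A x5, B x3
cv2.imwrite('pics/crop2.png',o)
E
```

```text
t 3.39 tcp [0.5808 0.2053 0.22  ] gap 0.0856 F [-0.0952 -0.4419 -0.377 ] gf 0.0
```

View pics/crop2.png

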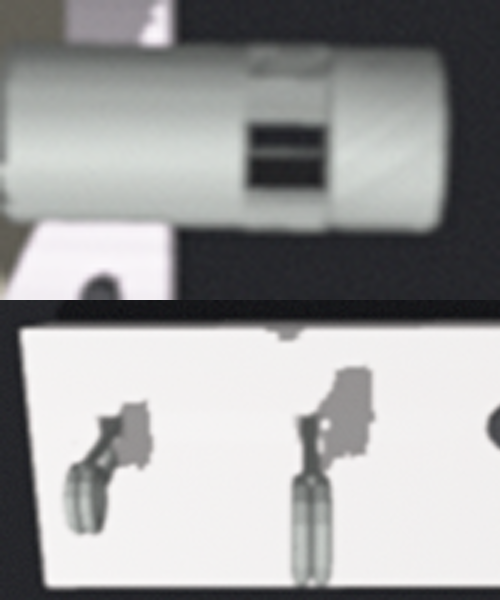

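```bash
python3 - <<'E'
from h import *
B=lambda x,y:(x/3+215,(y-300)/3+120); A=lambda x,y:(x/5+260,y/5+160)
S=lambda x,y:(x/3+310,y/3+180); T=lambda x,y:(x/3+175,(y-300)/3+170)
print('coil w',atz('w2',B(312,529),.11), tri([('scene0',S(203,124)),('top0',T(157,380)),('w2',B(312,529))]))
print('hole w',atz('w1',A(287,155),.126), tri([('scene0',((643-402)/6+230,182/6+120)),('top0',(381,225.3)),('w1',A(287,155))]))
print('socket w',atz('w2',B(308,420),.035))
p=[atz('w1',A(*q),.110)[:2] for q in((10,45),(440,48),(5,218),(435,232))];print(p)
p=[atz('w2',B(*q),.035)[:2] for q in((20,328),(500,324),(47,587),(480,587))];print(p)
q=robot.get_state()['tcp_pos'];print(q)
E
```

```text
coil w [0.5842 0.2069 0.11  ] (array([0.5821, 0.2084, 0.1108]), [np.float64(0.0026778451596501307), np.float64(0.0012881054120504334), np.float64(0.0022753529448637125)])
hole w [ 0.5315 -0.0652  0.126 ] (array([ 0.5299, -0.0642,  0.1267]), [np.float64(0.0018905279655188237), np.float64(0.0006661830769286829), np.float64(0.0016744529298938593)])
socket w [0.5647 0.2075 0.035 ]
[array([ 0.5085, -0.1178]), array([ 0.5172, -0.0334]), array([ 0.5442, -0.1243]), array([ 0.5555, -0.0368])]
[array([0.5232, 0.1045]), array([0.5344, 0.2801]), array([0.6249, 0.098 ]), array([0.6373, 0.2718])]
[0.5808 0.2053 0.22  ]
```

```bash
python3 - <<'E'
from h import *
R=tool(-.07)
robot.line_to([.582,.2075,.150],R,vel=.15); s=st(); print(np.array(s['ee_rot']))
robot.line_to([.582,.2075,.107],vel=.08); st(); robot.dwell(.3); s=st()
snap('scene','s3')
robot.gripper_close(80); s=st()
cur=np.array(s['tcp_pos'])
robot.line_to([cur[0],cur[1],.16],vel=.06); s=st(); snap('scene','s4');snap('wrist','w4')
c=[cv2.resize(cv2.imread(f'pics/{n}.png')[120:290,290:460],(400,400)) for n in('s3','s4')]
cv2.imwrite('pics/g.png',np.hstack(c))
E
```

```text
t 4.01 tcp [0.5825 0.2074 0.1507] gap 0.0853 F [ 0.2586  0.1384 -0.6433] gf 0.0
[[-0.9975  0.0705  0.0007]
 [ 0.0705  0.9975  0.0005]
 [-0.0007  0.0005 -1.    ]]
t 4.69 tcp [0.582  0.2078 0.107 ] gap 0.0857 F [-0.0886  0.2481  0.0652] gf 0.0
t 4.99 tcp [0.5823 0.2076 0.1074] gap 0.0853 F [ 0.6596 -0.4313  0.6568] gf 0.0
t 5.72 tcp [0.5822 0.2077 0.1072] gap 0.0107 F [0.2417 0.7632 0.9015] gf 78.53622078895569
t 6.75 tcp [0.5819 0.2075 0.1596] gap 0.0104 F [ 0.1928  0.4333 -0.2782] gf 78.46066474914551
```

View pics/g.png

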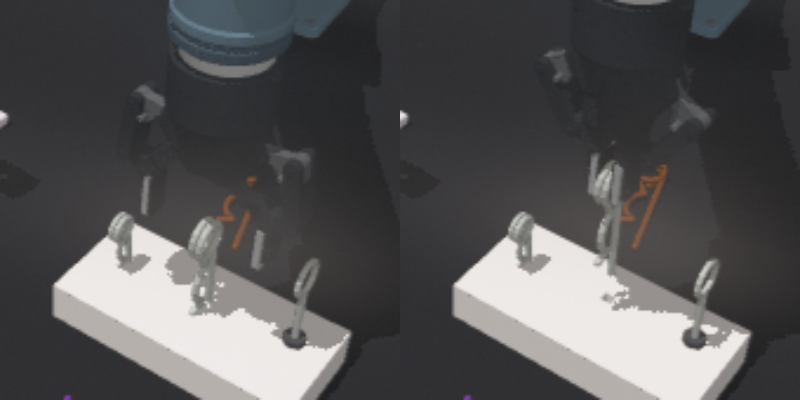

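The grasp holds: the large clip hangs upright clear of its socket and its neighbours are undisturbed. Next is the carry to above the hole.

```bash
python3 - <<'E'
from h import *
s=robot.get_state();c=np.array(s['tcp_pos'])
robot.line_to([c[0],c[1],.265],vel=.15)
robot.line_to([.5439,-.0655,.265],tool(-.095),vel=.15)
robot.line_to([.5439,-.0655,.240],vel=.1); robot.dwell(.3); st()
for k in('wrist','scene','top'): snap(k,k+'5')
for k in('wrist','scene','top'): print(k,proj(k+'5',[.530,-.0642,.1265]),proj(k+'5',[.530,-.0642,.1405]))
def c(n,x,y,w,h,k): return cv2.resize(cv2.imread(f'pics/{n}.png')[y:y+h,x:x+w],None,fx=k,fy=k,interpolation=cv2.INTER_CUBIC)
A=c('wrist5',270,150,100,75,4);B=c('scene5',220,90,100,75,4);C=c('top5',350,180,100,75,4)
cv2.imwrite('pics/h5.png',np.vstack([np.hstack([A,B]),np.hstack([C,C*0])]))
E
```

```text
t 10.39 tcp [ 0.5442 -0.0655  0.2405] gap 0.0101 F [ 0.6587 -0.454  -1.1939] gf 78.4660542011261
wrist [317.13   176.2241] [317.2397 180.1026]
scene [269.2075 150.2279] [268.8499 144.421 ]
top [380.6636 225.0497] [381.9582 224.0144]
```

View pics/h5.png

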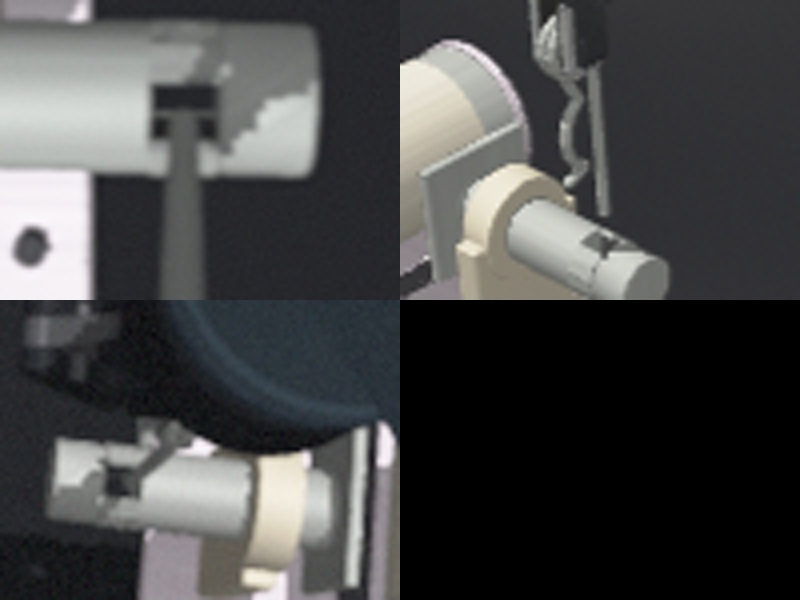

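```bash
python3 - <<'E'
from h import *
tip=[('wrist5',(315.75,178.5)),('scene5',(270.75,143.2)),('top5',(384.3,222.7))]
hole=[('wrist5',(315.9,178.1)),('scene5',(271.5,150.75)),('top5',(380.75,225.4))]
print(tri(tip),tri(tip[:2]));print(tri(hole),tri(hole[:2]))
for n,uv in hole: print('hole@.1265',n,atz(n,uv,.1265))
for z in(.1405,.145):
  for n,uv in tip: print('tip',z,n,atz(n,uv,z))
E
```

```text
(array([ 0.5288, -0.0649,  0.1432]), [np.float64(0.001049455510518129), np.float64(0.003785913861269233), np.float64(0.004132211748291282)]) (array([ 0.527 , -0.0638,  0.1422]), [np.float64(0.001781640781316369), np.float64(0.0017816407813163186)])
(array([ 0.5295, -0.0634,  0.1261]), [np.float64(0.0029850897141311043), np.float64(0.003728850945316847), np.float64(0.0010271618810669932)]) (array([ 0.5298, -0.0627,  0.1262]), [np.float64(0.003327819076681657), np.float64(0.003327819076681645)])
hole@.1265 wrist5 [ 0.5316 -0.0655  0.1265]
hole@.1265 scene5 [ 0.5289 -0.0592  0.1265]
hole@.1265 top5 [ 0.5294 -0.0643  0.1265]
tip 0.1405 wrist5 [ 0.5285 -0.0653  0.1405]
tip 0.1405 scene5 [ 0.5243 -0.0638  0.1405]
tip 0.1405 top5 [ 0.5323 -0.0682  0.1405]
tip 0.145 wrist5 [ 0.5274 -0.0652  0.145 ]
tip 0.145 scene5 [ 0.5297 -0.0594  0.145 ]
tip 0.145 top5 [ 0.5317 -0.0674  0.145 ]
```

The wrist and scene crops put the tip just above the hole, within about 3 mm. I'll step down to mouth level with force checks and look again.

```bash
python3 - <<'E'
from h import *
for z in(.233,.229,.225,.221):
    robot.line_to([.5439,-.0655,z],vel=.05); s=st()
    if abs(s['force'][2])>6: break
for k in('wrist','scene','top'): snap(k,k+'6')
def c(n,x,y,w,h,k): return cv2.resize(cv2.imread(f'pics/{n}.png')[y:y+h,x:x+w],None,fx=k,fy=k,interpolation=cv2.INTER_CUBIC)
A=c('wrist6',290,155,50,37,8);B=c('scene6',245,125,50,37,8);C=c('top6',360,205,50,37,8)
cv2.imwrite('pics/h6.png',np.vstack([np.hstack([A,B]),np.hstack([C,C*0])]))
E
```

```text
t 10.83 tcp [ 0.5435 -0.0655  0.2325] gap 0.0099 F [-0.5565 -0.3443 -0.3616] gf 78.4715473651886
t 11.08 tcp [ 0.5437 -0.0655  0.2287] gap 0.0106 F [ 0.7914 -0.5702 -0.5723] gf 78.46963405609131
t 11.33 tcp [ 0.5437 -0.0655  0.2247] gap 0.0102 F [-0.457  -0.0473 -1.0886] gf 78.4697949886322
t 11.58 tcp [ 0.5437 -0.0655  0.2207] gap 0.0104 F [-0.6075 -0.2701 -0.6252] gf 78.47006678581238
```

View pics/h6.png

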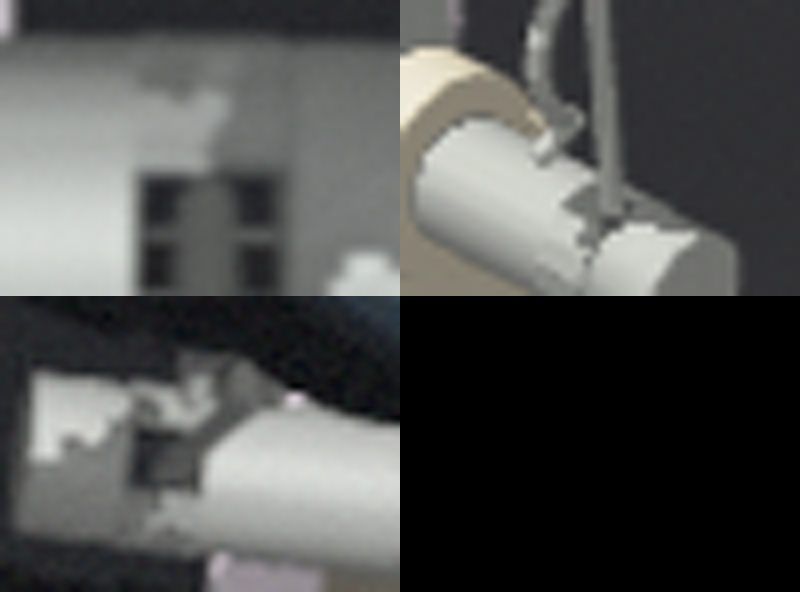

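No contact force, and the leg is centred along the axle. In the wrist and top views it sits about 3 mm toward -x in the mouth, so I'll shift +3 mm in x and keep going with force limits.

```bash
python3 - <<'E'
from h import *
x,y=.5467,-.0650
robot.line_to([x,y,.2207],vel=.03); st()
for z in np.arange(.217,.198,-.004):
    robot.line_to([x,y,z],vel=.04); s=st()
    if np.linalg.norm(s['force'])>8: break
for k in('wrist','scene'): snap(k,k+'7')
def c(n,x,y,w,h,k): return cv2.resize(cv2.imread(f'pics/{n}.png')[y:y+h,x:x+w],None,fx=k,fy=k,interpolation=cv2.INTER_CUBIC)
cv2.imwrite('pics/h7.png',np.hstack([c('wrist7',290,135,50,70,8),c('scene7',245,110,50,70,8)]))
E
```

```text
t 11.98 tcp [ 0.5469 -0.0649  0.2208] gap 0.0105 F [ 0.2655  0.1185 -0.9596] gf 78.46794247627258
t 12.23 tcp [ 0.5464 -0.065   0.2167] gap 0.0104 F [-1.5286  0.0999 -1.1533] gf 78.47043514251709
t 12.48 tcp [ 0.5464 -0.065   0.2127] gap 0.0104 F [-0.0364  0.1693 -1.2005] gf 78.47041368484497
t 12.73 tcp [ 0.5465 -0.065   0.2087] gap 0.0107 F [ 0.0455  0.536  -0.8641] gf 78.47006320953369
t 12.98 tcp [ 0.5465 -0.065   0.2047] gap 0.0106 F [ 0.559  -0.2194 -1.5324] gf 78.46983790397644
t 13.23 tcp [ 0.5465 -0.065   0.2007] gap 0.0101 F [-0.1593 -0.0282 -0.7686] gf 78.47023487091064
```

View pics/h7.png

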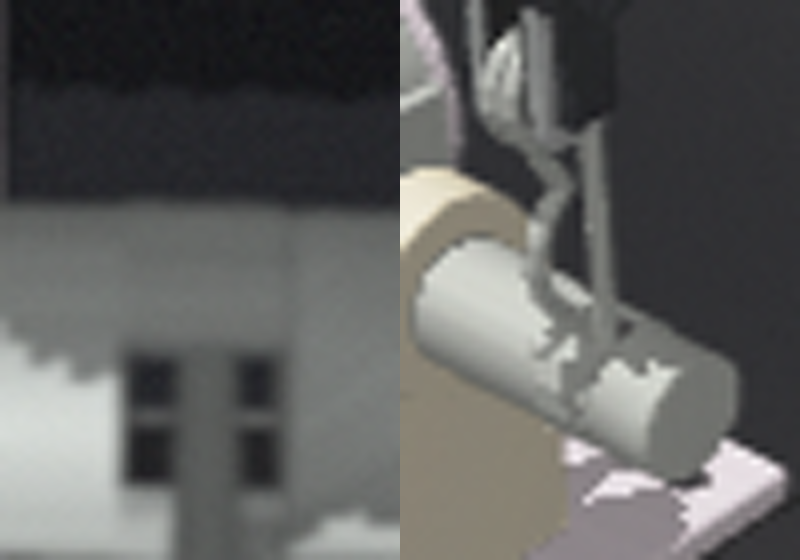

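The leg is well inside the hole with no force. Now I'll push on until the shoulder seats.

```bash
python3 - <<'E'
from h import *
x,y=.5467,-.0650
for z in np.arange(.197,.1475,-.003):
    robot.line_to([x,y,z],vel=.05); s=st()
    if s['force'][2]>32 or np.linalg.norm(s['force'][:2])>25: break
snap('scene','scene8');snap('wrist','wrist8')
E
```

```text
t 13.58 tcp [ 0.5465 -0.065   0.1967] gap 0.0098 F [-0.7996 -0.8658 -0.6194] gf 78.46996307373047
t 13.83 tcp [ 0.5466 -0.065   0.1938] gap 0.0103 F [ 0.3319  0.3165 -1.0619] gf 78.46946954727173
t 14.08 tcp [ 0.5473 -0.065   0.1912] gap 0.0104 F [ 0.9706 -0.1262 -0.4042] gf 78.66563200950623
t 14.33 tcp [ 0.5476 -0.0649  0.1884] gap 0.0105 F [ 3.8234 -0.1232  1.933 ] gf 78.68654608726501
t 14.58 tcp [ 0.547  -0.0651  0.1849] gap 0.0105 F [ 4.6203 -0.762  -0.2073] gf 78.4565019607544
t 14.83 tcp [ 0.5469 -0.0651  0.1818] gap 0.0105 F [ 4.3481 -0.8896 -0.3314] gf 78.43573093414307
t 15.08 tcp [ 0.5466 -0.0651  0.1785] gap 0.0105 F [ 4.9807 -0.054  -3.068 ] gf 78.07391881942749
t 15.33 tcp [ 0.5466 -0.0651  0.1754] gap 0.0104 F [ 5.3852 -0.2182 -3.5685] gf 78.04658532142639
t 15.58 tcp [ 0.5466 -0.0652  0.1724] gap 0.0105 F [ 5.8145 -1.6351 -3.258 ] gf 78.03620338439941
t 15.83 tcp [ 0.5459 -0.0651  0.1688] gap 0.0103 F [ 6.0757  0.4092 -8.2578] gf 77.87795662879944
t 16.08 tcp [ 0.5457 -0.065   0.1659] gap 0.0101 F [ 4.7358 -0.5913 -8.0179] gf 77.9499614238739
t 16.33 tcp [ 0.5459 -0.065   0.1633] gap 0.0103 F [ 3.9994 -0.7815 -7.7658] gf 78.08272361755371
t 16.58 tcp [ 0.5458 -0.0649  0.1604] gap 0.0108 F [ 2.5902 -0.1322 -7.8089] gf 78.05551528930664
t 16.83 tcp [ 0.5459 -0.065   0.1577] gap 0.0107 F [-0.3363 -1.0131 -2.9198] gf 78.61772060394287
t 17.08 tcp [ 0.5465 -0.065   0.1549] gap 0.0101 F [-0.0012  0.0309 -1.6888] gf 78.70712399482727
t 17.33 tcp [ 0.5481 -0.065   0.1526] gap 0.0105 F [ 3.2772 -0.1528 -0.4023] gf 79.26049590110779
t 17.58 tcp [ 0.5493 -0.0649  0.1504] gap 0.01 F [ 5.0585 -0.9425  4.2601] gf 79.8660135269165
```

The bow sprang over the axle (force dropped near z = 0.157) and the shoulder is now touching. I'll ease back 2 mm to relieve stress, release, and retreat upward.

```bash
python3 - <<'E'
from h import *
robot.line_to([.5470,-.0650,.1525],vel=.03); st()
robot.open_gripper(); st(); snap('scene','scene9')
robot.line_to([.5470,-.0650,.30],vel=.12); st(); robot.dwell(.5)
for k in('wrist','scene'): snap(k,k+'10')
def c(n,x,y,w,h,k): return cv2.resize(cv2.imread(f'pics/{n}.png')[y:y+h,x:x+w],None,fx=k,fy=k,interpolation=cv2.INTER_CUBIC)
cv2.imwrite('pics/h10.png',np.hstack([c('wrist10',270,120,100,140,4),c('scene10',220,90,100,140,4)]))
E
```

```text
t 17.95 tcp [ 0.5476 -0.065   0.153 ] gap 0.0101 F [ 1.5074 -0.9071  5.439 ] gf 79.5178234577179
t 18.67 tcp [ 0.5469 -0.065   0.1525] gap 0.0854 F [-0.9807 -0.7895  0.682 ] gf 0.0
t 20.1 tcp [ 0.5465 -0.065   0.2992] gap 0.0854 F [-0.4574 -0.4367  0.3774] gf 0.0
```

View pics/h10.png

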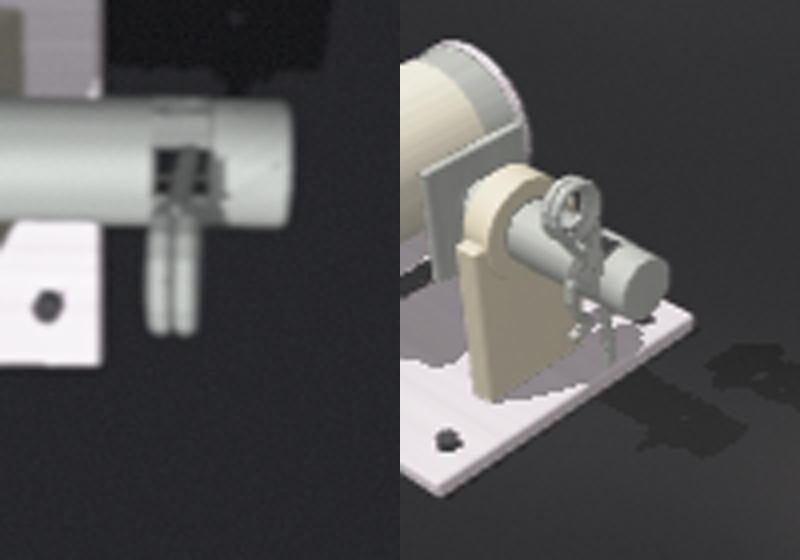

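```bash
python3 - <<'E'
from h import *
h=np.array([.5305,-.0645,.110])
w=(313,120+278/4); s=(262.75,141.75)
c,r=tri([('wrist10',w),('scene10',s)]);print('coil-hole',c-h,r)
t=(273,180)
for z in(.05,.054,.06): print('tip-hole',z,atz('scene10',t,z)-h)
print('expected tip px',proj('scene10',h+[0,0,-.0565]))
st()
E
```

```text
coil-hole [ 0.0203 -0.0021  0.0478] [np.float64(0.0036129044564987382), np.float64(0.003612904456498737)]
tip-hole 0.05 [-0.0033  0.0033 -0.06  ]
tip-hole 0.054 [ 0.0007  0.0067 -0.056 ]
tip-hole 0.06 [ 0.0068  0.0117 -0.05  ]
expected tip px [270.7159 178.9447]
t 20.7 tcp [ 0.547 -0.065  0.3  ] gap 0.0855 F [-0.6498  0.183   0.4498] gf 0.0
```

The clip sits home: coil about 48 mm above the axle centre line and 20 mm off the hole axis, tip about 56 mm below, lean about 0.1 rad. The robot is clear.

```bash
python3 -c "
from rig import robot
print(robot.hand_in())"
```

```text
the job is handed in; nothing more can be done
None
```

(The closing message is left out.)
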